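# Lay the spatula ready in the instrument tray, handle outwards

### The arm

A 6-joint arm with a two-finger parallel gripper is mounted at the origin on a cart in front of the work surface, level with it; the furniture and walls round the work are solid. World frame = base frame: x ahead of the robot, y to its left, z up, the work surface at z = 0. Lengths are in m, angles in degrees, forces in N, time in s.
With the tool pointing down it reaches from about 0.25 to 0.725 m from the base axis. Payload 4 kg.
Tool frame: the origin (TCP) lies at the very end of the fingers, on their centre line; the grasp point (between the pads) lies 19 mm behind it; z points along the fingers, y is the line along which they close (so a half turn about z gives the same grasp; the last joint's range is limited). The gripper opens to 85 mm and grips with 20 to 120 N. Pads are 22 mm wide; open, the fingers measure 114 mm over their backs; the gripper's body (76 mm by 85 mm) begins 54 mm behind the grasp point. The pads swing forward as they close: fully open they stand 13 mm farther back than shut.
Start: joints at [76.834, 13.785, 0.286, 76.501, 0, 90], TCP at [0.114, 0.487, 0.231] pointing down, gripper open.
Joint ranges: [-155.79, 155.79], [-60.16, 107.12], [-62.33, 73.08], [-114, 123.19], [-81.49, 82.49], [-180, 180]. Speed limits (degrees/s): [159.86, 159.86, 180, 180, 180, 180].

### API

Orientations are given as [roll, pitch, yaw] about the fixed x, y, z axes, in that order (R = Rz(yaw) Ry(pitch) Rx(roll)).
In Python, from cell import sensors, read_camera, finish_job gives the robot as it stands.
- The arm moves only by the tool servo_tool, never from a script. Its argument "commands" is a list of rows, each an object of numbers: "fingers": the gripper command: -1 is fully open, 1 is shut, values between are in proportion; "dx", "dy", "dz": the shift along the tool's x, y, z as a fraction of full scale; "rx", "ry", "rz": the turn, a rotation vector about the tool's x, y, z as a fraction of full scale. A call has 1 to 12 rows; each row shifts and turns the commanded pose from where the row before left it, along the tool's axes as they then stand; what a row does not reach is not made up. Full scale, the value 1, is 4 cm for a shift and 120 degrees for a turn. A row lasts 1/12 s, in which the tool goes at most 41.7 mm and 7.16 degrees, less where a joint would pass 70% of its speed; a pose out of reach is approached as far as the arm can. A call with a number of a shift or a turn outside -1 to 1 is refused whole. A call with a gripper value outside its range is refused whole. The fingers move at their own pace and stop on an object; "grip_force" is the grip in N (left out, the last holds). Time passes only in rows, so rows that do not move let the fingers close. It gives the time, the measured TCP pose, the force, the opening and the grip force at its end, in the units of the state.
- sensors.state(): the state, without advancing time (a new reading comes with each control period).
- read_camera(name): name is "scene" or "top" or "wrist"; returns a dict with "color" (480x640x3 uint8, blue, green, red), "mtx" (3x3 intrinsics, pixels), "R" (3x3) and "t" (3): a world point X has camera coordinates R X + t; the wrist camera has in their place "hand_eye" (4x4, takes a point from camera to tool coordinates, whose origin is the TCP and whose axes are the flange's). Camera axes: x right, y down, z forward; pixel columns grow to the right and rows downward; lengths in m; the calibration is good to about 2 mm. A picture is of the moment at which its call begins: read the wrist's pose just before it. There is no depth.
- finish_job(): hands the job in; it is judged then, once.
The state is a dict: "time_s": time; "joint_positions": joint angles; "joint_vel": joint speeds; "joint_efforts": joint torques, N m; "tcp_pos": TCP position; "tool_rot": TCP orientation; "contact_force": force on the tool from outside, world axes, zero at the start; "ft_torque": the same for the moment, N m; "opening": finger opening in m; "grasp_force": force on a finger pad.
Only numpy, scipy, OpenCV 4.12 (cv2) and the standard library are available. Lean on these libraries where they do the work, as an engineer would, in place of code of your own. Each camera call takes 0.05 s, during which the arm holds its last target. There are 200 camera calls.

### The job

The next person must be able to take the spatula by its wooden handle: pick it up, turn it end for end and lay it flat, blade first, in the empty low steel tray that has one open end, on the right in front of the centrifuge (not the staining tray with the two rails in the middle). At the end the whole blade lies inside the tray and along it, pointing at the closed end, and the wooden handle sticks out through the open end. Set it down rather than dropping it, and let go.

Things in the scene. Friction and masses are not known exactly. Their poses are not given: they have to be found in the camera images.
- spatula_hold (a point): Laboratory spatula, 187 mm long, 55 to 115 g, flat on the bench near the middle. Brown wooden handle 95 long x 22 wide x 18 mm high, then a thin steel blade. This point: in the handle at about the centre of mass, 9 mm above the underside, 25 mm behind the handle's front end, 70 mm from its butt; grip here, across the 22 mm. Axes: x along the tool from handle to blade tip, y across, z up.
- spatula_tip (a point): Round end of the spatula's steel blade, 117 mm from spatula_hold along its +x and 8 mm lower. The blade (with its neck, 85 mm long from ferrule to tip) is 26 mm wide, 2.5 mm thick and cranked down, so that its underside is level with the handle's. Axes as spatula_hold.
- tray: Low open steel tray, fixed on the right of the bench: 130 mm long (x), 96 wide (y), inner width 92, floor 2 mm thick, three walls with a rolled rim 18 mm high, fourth side open. Origin: centre of the underside, on the bench. x points out through the open end (edge at x = +65 mm; inner face of the closed end wall at x = -63 mm), z up. Cups, pens, forceps and match box are not part of the job.

How it is judged:
By the outcome, as a careful person would: the job done as asked, in the order asked, and still so for the second after the job is handed in, with the robot touching nothing.
It also fails if it takes over 35 s, if anything falls off the work surface, if the arm or the gripper's body presses on something with over 40 N, if the wrist force passes 120 N, or if a joint passes its speed limit or range.

## Working session

There is one attempt and no reset: what is moved stays moved. The work goes in short steps, Python scripts to look and compute and a tool call to move; the robot and the scene stay as the last step left them, time stands still between calls to the robot, and variables do not carry over. Pictures are saved under pics/ and viewed, at most 10 in all, crops included, and the job is handed in when it is done.

Besides the shell and the picture viewer there is one more tool, called in YAML: its name, and indented under it one key for each argument. servo_tool: Moves the arm, as the interface text tells. Its arguments: {"type":"object","properties":{"commands":{"type":"array","items":{"type":"object","properties":{"fingers":{"type":"number"},"dx":{"type":"number"},"dy":{"type":"number"},"dz":{"type":"number"},"rx":{"type":"number"},"ry":{"type":"number"},"rz":{"type":"number"}}}},"grip_force":{"type":"number"}},"required":["commands"]}

```bash
mkdir -p pics; ls
python3 - <<'E'
from cell import sensors, read_camera
import cv2,pickle
d={}
for n in("scene","top"):
    c=read_camera(n); d[n]=c; cv2.imwrite(f"pics/{n}0.png",c["color"])
w=read_camera("wrist"); d["wrist"]=w
pickle.dump(d,open("v0.pkl","wb"))
for n in("scene","top"): print(n,d[n]["mtx"].round(1).tolist(),d[n]["R"].round(3).tolist(),d[n]["t"])
print(w["mtx"],w["hand_eye"]); print(sensors.state())
E
```

```text
pics
scene [[587.7, 0.0, 315.0], [0.0, 587.7, 230.6], [0.0, 0.0, 1.0]] [[-0.996, 0.086, -0.01], [0.071, 0.748, -0.66], [-0.049, -0.658, -0.752]] [0.43289285 0.10319543 1.06824408]
top [[445.6, 0.0, 321.8], [0.0, 445.6, 234.5], [0.0, 0.0, 1.0]] [[-0.027, -0.999, -0.034], [-0.992, 0.031, -0.119], [0.12, 0.03, -0.992]] [-0.08708266  0.45083947  0.90624105]
[[367.89002051   0.         318.9125969 ]
 [  0.         367.89002051 239.99344779]
 [  0.           0.           1.        ]] [[-6.76255811e-05 -9.52758373e-01 -3.03729285e-01  7.75062355e-02]
 [ 9.99999623e-01 -3.27253383e-04  8.03899581e-04 -2.06264700e-04]
 [-8.65318493e-04 -3.03729116e-01  9.52758036e-01 -1.41619773e-01]
 [ 0.00000000e+00  0.00000000e+00  0.00000000e+00  1.00000000e+00]]
{'time_s': 0.15, 'joint_positions': array([ 7.68339486e+01,  1.38225772e+01,  2.32369791e-01,  7.65007475e+01,
       -8.75867621e-04,  9.00011692e+01]), 'joint_vel': array([ 0.01397789, -0.0038126 ,  0.23720583, -0.05352133, -0.08253176,
       -0.05441628]), 'joint_efforts': array([-1.15854996e-04, -3.72636080e+01,  2.52637982e+01,  1.23931171e-02,
        4.22184911e-06, -7.15411943e-06]), 'tcp_pos': array([0.11378569, 0.48640363, 0.23062105]), 'tool_rot': array([-1.79909045e+02,  8.77722614e-04,  1.66832781e+02]), 'contact_force': array([ 0.46658249, -0.96658116,  0.17895008]), 'ft_torque': array([-0.03555334, -0.02439734,  0.0237488 ]), 'grasp_force': 0.0, 'opening': 0.08534539359381747}
```

View pics/scene0.png

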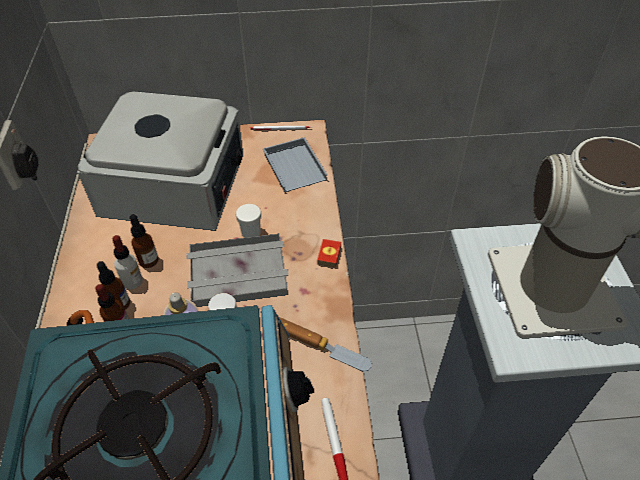

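View pics/top0.png

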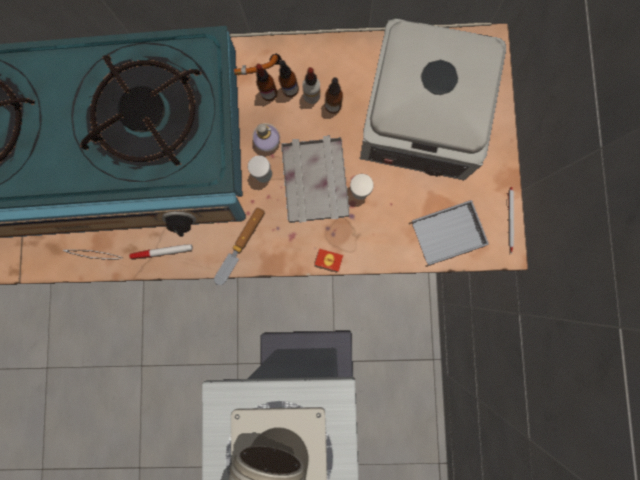

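The scene view shows the spatula (handle about 300,332, blade tip 370,365) beside the stove, and the tray at about (296,165). In the top view the handle is at about (250,230), the tip at (220,282), and the tray corners are at about (412,220), (473,203), (487,243) and (428,265). I'll zoom in to find the open end.

Run:
```python
import cv2,pickle,numpy as np
d=pickle.load(open("v0.pkl","rb"))
def crop(n,x,y,w=100,h=75): return cv2.resize(d[n]["color"][y:y+h,x:x+w],(400,300),interpolation=cv2.INTER_CUBIC)
cv2.imwrite("pics/z0.png",np.vstack([np.hstack([crop("top",400,195),crop("scene",245,128)]),np.hstack([crop("top",195,210),crop("scene",275,305)])]))
```

```text
(no output)
```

View pics/z0.png

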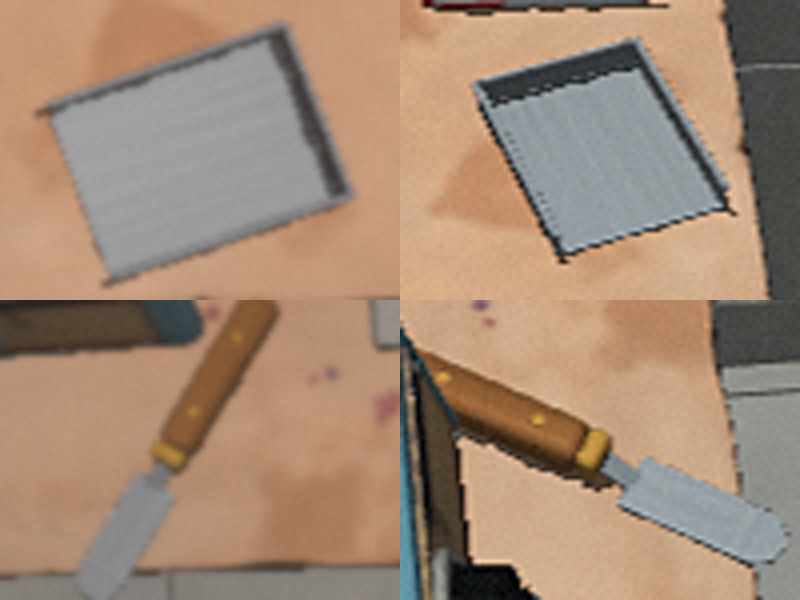

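The open end of the tray faces left in the top view (+y), and the closed end is at right. The crop gives matching pixels in both views: the rim corners, the pins on the handle, the ferrule and the tip. I'll triangulate those.

```bash
cat > h.py <<'E'
import cv2,numpy as np
def P(c): return c["mtx"]@np.c_[c["R"],c["t"]]
def tri(c1,p1,c2,p2):
    X=cv2.triangulatePoints(P(c1),P(c2),np.float64(p1).reshape(2,1),np.float64(p2).reshape(2,1))[:,0]; return X[:3]/X[3]
def ray(c,p,z):
    d=c["R"].T@np.linalg.solve(c["mtx"],[*p,1]); o=-c["R"].T@c["t"]; return o+d*(z-o[2])/d[2]
E
python3 - <<'E'
from h import *; import pickle
d=pickle.load(open("v0.pkl","rb")); T,S=d["top"],d["scene"]
for n,a,b,z in [("closed+x",(471,201),(264.5,149),.018),("closed-x",(487.5,244),(303.7,138.5),.018),("open+x",(410.5,222.5),(285.5,192.5),.018),("open-x",(427,265.5),(327.5,180),.018),
 ("ferrule",(237.5,248.75),(323.75,342),.018),("pin1",(243.25,237.75),(310,335),.018),("pin2",(254,219.25),(285.75,324.5),.018),("tip",(217.5,283),(371,366),.0025)]:
    print(n,tri(T,a,S,b).round(4),"top",ray(T,a,z).round(4)[:2],"scene",ray(S,b,z).round(4)[:2])
print("butt",ray(T,(262,211),.012))
for n,p in [("stove corner",(243,215))]: print(n,ray(T,p,0),ray(T,p,.1))
E
```

```text
closed+x [ 0.511  -0.4169  0.0139] top [ 0.5103 -0.4156] scene [ 0.5109 -0.4121]
closed-x [ 0.4206 -0.4456  0.0125] top [ 0.4186 -0.4434] scene [ 0.4219 -0.4394]
open+x [ 4.715e-01 -2.901e-01 -2.000e-04] top [ 0.4687 -0.2869] scene [ 0.4718 -0.2719]
open-x [ 0.3793 -0.3205 -0.0015] top [ 0.3776 -0.3164] scene [ 0.382  -0.3004]
ferrule [0.426  0.0806 0.0103] top [0.4243 0.079 ] scene [0.427 0.085]
pin1 [0.4483 0.0673 0.0143] top [0.4473 0.0666] scene [0.4487 0.0695]
pin2 [0.4876 0.0437 0.0154] top [0.4862 0.0434] scene [0.4882 0.0452]
tip [3.532e-01 1.264e-01 1.000e-04] top [0.3538 0.1257] scene [0.3532 0.1278]
butt [0.50452745 0.02710694 0.012     ]
stove corner [0.4992305  0.07066767 0.        ] [0.48209081 0.04971473 0.1       ]
```

Run:
```python
import cv2,pickle,numpy as np
d=pickle.load(open("v0.pkl","rb"))
def crop(n,x,y,w=80,h=120): return cv2.resize(d[n]["color"][y:y+h,x:x+w],(400,600),interpolation=cv2.INTER_CUBIC)
cv2.imwrite("pics/z1.png",np.hstack([crop("top",190,150),crop("scene",245,295)]))
```

```text
(no output)
```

View pics/z1.png

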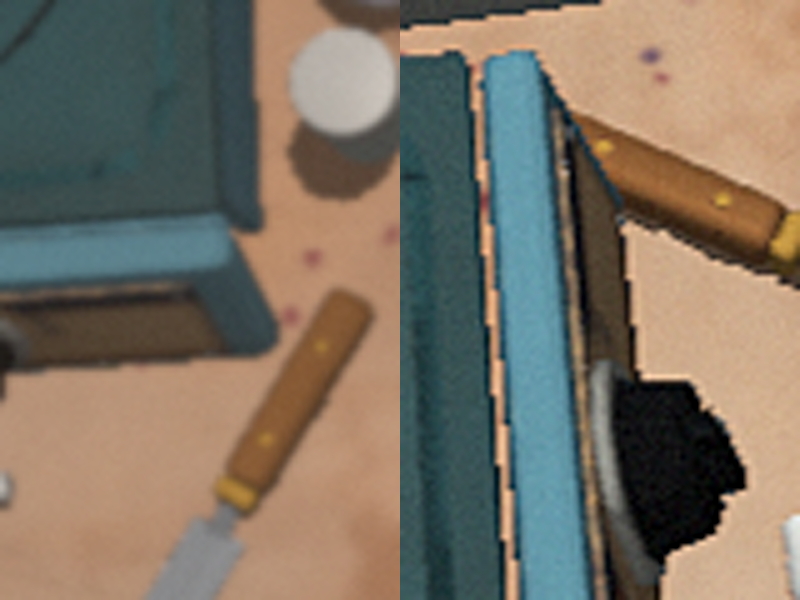

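The crop shows the stove's front-right corner: its top edge is at top px (235,194) / scene px (273,306), and its foot is at top px (245,219) / scene px (289,338). The handle lies to the right of the foot.

Run:
```python
from h import *; import pickle
d=pickle.load(open("v0.pkl","rb")); T,S=d["top"],d["scene"]
for a,b in [((235,194),(273,306)),((245,219),(289,338)),((182,195),(278,380))]: print(tri(T,a,S,b).round(3))
print(ray(T,(245,219),0),ray(S,(289,338),0), ray(T,(224,362/1-143),0))
# knob tip
print(ray(T,(176,236),.04), ray(S,(393,392),.04))
b=ray(T,(190+345/5,150+295/5),.015);print("butt",b)
```

```text
[0.511 0.065 0.109]
[0.486 0.065 0.008]
[0.513 0.178 0.084]
[0.49029691 0.06635178 0.        ] [0.48432747 0.06122183 0.        ] [0.49177705 0.11227081 0.        ]
[0.45269515 0.2027707  0.04      ] [0.33166835 0.1939853  0.04      ]
butt [0.50853901 0.03301012 0.015     ]
```

servo_tool:
  commands:
    - {"dx": -0.75, "dy": -0.59, "fingers": 0.06}
    - {"dx": -0.75, "dy": -0.59, "fingers": 0.06}
    - {"dx": -0.75, "dy": -0.59, "fingers": 0.06}
    - {"dx": -0.75, "dy": -0.59, "fingers": 0.06}
    - {"dx": -0.75, "dy": -0.59, "fingers": 0.06}
    - {"dx": -0.75, "dy": -0.59, "fingers": 0.06}
    - {"dx": -0.75, "dy": -0.59, "fingers": 0.06}
    - {"dx": -0.75, "dy": -0.59, "fingers": 0.06}
    - {"dx": -0.75, "dy": -0.59, "fingers": 0.06}
    - {"dx": -0.75, "dy": -0.59, "fingers": 0.06}
    - {"rz": 0.051, "fingers": 0.06}
    - {"rz": 0.051, "fingers": 0.06}
  grip_force: 50

```text
$.commands[0]: bad value
```

```bash
cat >> h.py <<'E'
from scipy.spatial.transform import Rotation as Ro
def go(s,p,dyaw=0):
    R=Ro.from_euler("xyz",s["tool_rot"],degrees=True).as_matrix()
    print("pos",s["tcp_pos"].round(4),"rot",s["tool_rot"].round(2),"open",round(s["opening"],4),"F",s["contact_force"].round(1),"t",s["time_s"])
    v=R.T@(np.array(p)-s["tcp_pos"]); print("tool shift in units of 4cm:",(v/.04).round(3))
E
python3 - <<'E'
from h import *; from cell import sensors
go(sensors.state(),(.447,.068,.2))
E
```

```text
pos [0.1138 0.4864 0.2306] rot [-179.91    0.    166.83] open 0.0853 F [ 0.5 -1.   0.2] t 0.15
tool shift in units of 4cm: [-10.494  -8.286   0.779]
```

servo_tool:
  commands:
    - {"dx": -0.75, "dy": -0.59, "dz": 0, "rx": 0, "ry": 0, "rz": 0, "fingers": 0.06}
    - {"dx": -0.75, "dy": -0.59, "dz": 0, "rx": 0, "ry": 0, "rz": 0, "fingers": 0.06}
    - {"dx": -0.75, "dy": -0.59, "dz": 0, "rx": 0, "ry": 0, "rz": 0, "fingers": 0.06}
    - {"dx": -0.75, "dy": -0.59, "dz": 0, "rx": 0, "ry": 0, "rz": 0, "fingers": 0.06}
    - {"dx": -0.75, "dy": -0.59, "dz": 0, "rx": 0, "ry": 0, "rz": 0, "fingers": 0.06}
    - {"dx": -0.75, "dy": -0.59, "dz": 0, "rx": 0, "ry": 0, "rz": 0, "fingers": 0.06}
    - {"dx": -0.75, "dy": -0.59, "dz": 0, "rx": 0, "ry": 0, "rz": 0, "fingers": 0.06}
    - {"dx": -0.75, "dy": -0.59, "dz": 0, "rx": 0, "ry": 0, "rz": 0, "fingers": 0.06}
    - {"dx": -0.75, "dy": -0.59, "dz": 0, "rx": 0, "ry": 0, "rz": 0, "fingers": 0.06}
    - {"dx": -0.75, "dy": -0.59, "dz": 0, "rx": 0, "ry": 0, "rz": 0, "fingers": 0.06}
    - {"dx": 0, "dy": 0, "dz": 0, "rx": 0, "ry": 0, "rz": 0.051, "fingers": 0.06}
    - {"dx": 0, "dy": 0, "dz": 0, "rx": 0, "ry": 0, "rz": 0.051, "fingers": 0.06}
  grip_force: 50

```text
time_s: 1.15
tcp_pos: [0.3534, 0.1865, 0.2311]
tool_rot: [-180.0, -0.0, 154.0]
contact_force: [-0.0, -0.1, -0.0]
opening: 0.0402
grasp_force: 0.0
```

Run:
```python
from h import *; from cell import sensors
go(sensors.state(),(.447,.068,.2))
```

```text
pos [0.3534 0.1865 0.2311] rot [-1.7997e+02 -1.0000e-02  1.5396e+02] open 0.0402 F [-0.  -0.1 -0. ] t 1.15
tool shift in units of 4cm: [-3.403 -1.633  0.776]
```

servo_tool:
  commands:
    - {"dx": -0.68, "dy": -0.33, "dz": 0.15, "rx": 0, "ry": 0, "rz": 0, "fingers": 0.06}
    - {"dx": -0.68, "dy": -0.33, "dz": 0.15, "rx": 0, "ry": 0, "rz": 0, "fingers": 0.06}
    - {"dx": -0.68, "dy": -0.33, "dz": 0.15, "rx": 0, "ry": 0, "rz": 0, "fingers": 0.06}
    - {"dx": -0.68, "dy": -0.33, "dz": 0.15, "rx": 0, "ry": 0, "rz": 0, "fingers": 0.06}
    - {"dx": -0.68, "dy": -0.33, "dz": 0.15, "rx": 0, "ry": 0, "rz": 0, "fingers": 0.06}
    - {"dx": 0, "dy": 0, "dz": 0, "rx": 0, "ry": 0, "rz": 0.05, "fingers": 0.06}
    - {"dx": 0, "dy": 0, "dz": 0, "rx": 0, "ry": -0.05, "rz": 0, "fingers": 0.06}
    - {"dx": 0, "dy": 0, "dz": 0, "rx": 0, "ry": -0.04, "rz": 0, "fingers": 0.06}
    - {"dx": 0, "dy": 0, "dz": 0, "rx": 0, "ry": 0, "rz": 0, "fingers": 0.06}

```text
time_s: 1.9
tcp_pos: [0.444, 0.0708, 0.2]
tool_rot: [-179.9, 10.8, 148.7]
contact_force: [-0.6, 0.8, 0.1]
opening: 0.0402
grasp_force: 0.0
```

Run:
```python
from h import *; from cell import sensors,read_camera; import pickle
s=sensors.state(); w=read_camera("wrist"); cv2.imwrite("pics/w1.png",w["color"]); pickle.dump((s,w),open("w1.pkl","wb"))
go(s,(.447,.068,.05))
```

```text
pos [0.444  0.0708 0.2   ] rot [-179.89   10.76  148.69] open 0.0402 F [-0.6  0.8  0.1] t 1.9
tool shift in units of 4cm: [ 0.6   -0.013  3.702]
```

View pics/w1.png

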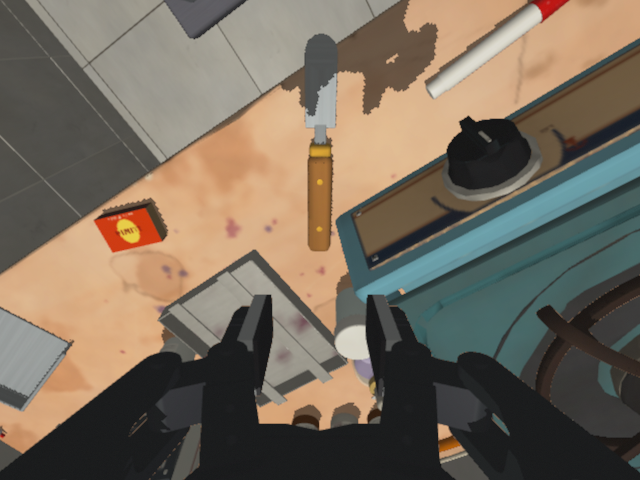

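The wrist view shows the spatula upright in the picture, in line with the tool x axis. The butt is at (318,250), the pins at (319,230) and (320,182), the ferrule at (320,152) and the tip at (321,35), with the stove corner to its right. I'll cast rays through these points and triangulate them with the top view.

```bash
cat >> h.py <<'E'
def wcam(s,w):
    B=np.eye(4);B[:3,:3]=Ro.from_euler("xyz",s["tool_rot"],degrees=True).as_matrix();B[:3,3]=s["tcp_pos"]
    E=np.linalg.inv(B@w["hand_eye"]); return dict(mtx=w["mtx"],R=E[:3,:3],t=E[:3,3])
E
python3 - <<'E'
from h import *; import pickle
T=pickle.load(open("v0.pkl","rb"))["top"]; W=wcam(*pickle.load(open("w1.pkl","rb")))
for n,p,z,q in [("butt",(318.5,250),.01,None),("pin2",(319,230),.018,(254,219.25)),("pin1",(320,182),.018,(243.25,237.75)),("ferr",(320,152),.018,(237.5,248.75)),("tip",(321,34),.002,(217.5,283)),("stove top",(342,217),.109,None),("stove foot",(371,268),.0,None)]:
    print(n,ray(W,p,z).round(4), tri(W,p,T,q).round(4) if q else "")
E
```

```text
butt [0.5109 0.0293 0.01  ] 
pin2 [0.4888 0.0433 0.018 ] [0.4866 0.0434 0.0205]
pin1 [0.4492 0.0685 0.018 ] [0.4485 0.0675 0.0159]
ferr [0.4266 0.0821 0.018 ] [0.4261 0.0807 0.0125]
tip [0.353  0.1277 0.002 ] [ 0.3535  0.1278 -0.0053]
stove top [0.4491 0.0849 0.109 ] 
stove foot [0.5629 0.0619 0.    ]
```

servo_tool:
  commands:
    - {"dx": 0.6, "dy": 0, "dz": 0.3, "rx": 0, "ry": 0, "rz": 0.005, "fingers": 0.06}
    - {"dx": 0, "dy": 0, "dz": 0.7, "rx": 0, "ry": 0, "rz": 0, "fingers": 0.06}
    - {"dx": 0, "dy": 0, "dz": 0.7, "rx": 0, "ry": 0, "rz": 0, "fingers": 0.06}
    - {"dx": 0, "dy": 0, "dz": 0.7, "rx": 0, "ry": 0, "rz": 0, "fingers": 0.06}
    - {"dx": 0, "dy": 0, "dz": 0.7, "rx": 0, "ry": 0, "rz": 0, "fingers": 0.06}
    - {"dx": 0, "dy": 0, "dz": 0.6, "rx": 0, "ry": 0, "rz": 0, "fingers": 0.06}
    - {"dx": 0, "dy": 0, "dz": 0, "rx": 0, "ry": 0, "rz": 0, "fingers": 0.06}

```text
time_s: 2.53
tcp_pos: [0.4478, 0.0675, 0.0473]
tool_rot: [-179.8, 10.4, 148.0]
contact_force: [-0.0, -0.3, 0.3]
opening: 0.0399
grasp_force: 0.0
```

Run:
```python
from h import *; from cell import sensors
go(sensors.state(),(.4475,.0685,.003))
```

```text
pos [0.4478 0.0675 0.0473] rot [-179.78   10.41  148.01] open 0.0399 F [-0.  -0.3  0.3] t 2.5333
tool shift in units of 4cm: [0.219 0.02  1.086]
```

servo_tool:
  commands:
    - {"dx": 0.22, "dy": 0.02, "dz": 0.3, "rx": 0, "ry": 0, "rz": 0, "fingers": 0.06}
    - {"dx": 0, "dy": 0, "dz": 0.3, "rx": 0, "ry": 0, "rz": 0, "fingers": 0.06}
    - {"dx": 0, "dy": 0, "dz": 0.27, "rx": 0, "ry": 0, "rz": 0, "fingers": 0.06}
    - {"dx": 0, "dy": 0, "dz": 0.2, "rx": 0, "ry": 0, "rz": 0, "fingers": 0.06}
    - {"dx": 0, "dy": 0, "dz": 0, "rx": 0, "ry": 0, "rz": 0, "fingers": 0.06}
    - {"dx": 0, "dy": 0, "dz": 0, "rx": 0, "ry": 0, "rz": 0, "fingers": 0.06}

```text
time_s: 3.03
tcp_pos: [0.4508, 0.0698, 0.0082]
tool_rot: [179.9, 10.8, 148.0]
contact_force: [-0.1, -0.2, -0.1]
opening: 0.0404
grasp_force: 0.0
```

Run:
```python
from h import *; from cell import sensors
go(sensors.state(),(.4475,.0685,.003))
```

```text
pos [0.4508 0.0698 0.0082] rot [179.87  10.79 147.97] open 0.0404 F [-0.1 -0.2 -0.1] t 3.0333
tool shift in units of 4cm: [ 0.077 -0.071  0.119]
```

servo_tool:
  commands:
    - {"dx": 0.06, "dy": -0.04, "dz": 0.11, "rx": 0, "ry": 0, "rz": 0, "fingers": 0.06}
    - {"dx": 0, "dy": 0, "dz": 0, "rx": 0, "ry": 0, "rz": 0, "fingers": 0.06}
    - {"dx": 0, "dy": 0, "dz": 0, "rx": 0, "ry": 0, "rz": 0, "fingers": 1}
    - {"dx": 0, "dy": 0, "dz": 0, "rx": 0, "ry": 0, "rz": 0, "fingers": 1}
    - {"dx": 0, "dy": 0, "dz": 0, "rx": 0, "ry": 0, "rz": 0, "fingers": 1}
    - {"dx": 0, "dy": 0, "dz": 0, "rx": 0, "ry": 0, "rz": 0, "fingers": 1}
    - {"dx": 0, "dy": 0, "dz": 0, "rx": 0, "ry": 0, "rz": 0, "fingers": 1}
  grip_force: 50

```text
time_s: 3.62
tcp_pos: [0.4484, 0.0693, 0.0035]
tool_rot: [179.9, 10.8, 148.0]
contact_force: [-1.8, -0.1, 5.1]
opening: 0.0209
grasp_force: 50.1
```

servo_tool:
  commands:
    - {"dx": 0, "dy": 0, "dz": -0.3, "rx": 0, "ry": 0, "rz": 0, "fingers": 1}
    - {"dx": 0, "dy": 0, "dz": -0.5, "rx": 0, "ry": 0, "rz": 0, "fingers": 1}
    - {"dx": 0, "dy": 0, "dz": -0.7, "rx": 0, "ry": 0, "rz": 0, "fingers": 1}
    - {"dx": 0, "dy": 0, "dz": -0.8, "rx": 0, "ry": 0, "rz": 0, "fingers": 1}
    - {"dx": 0, "dy": 0, "dz": -0.8, "rx": 0, "ry": 0, "rz": 0, "fingers": 1}
    - {"dx": 0, "dy": 0, "dz": -0.8, "rx": 0, "ry": 0, "rz": 0, "fingers": 1}
    - {"dx": 0, "dy": 0, "dz": -0.8, "rx": 0, "ry": 0, "rz": 0, "fingers": 1}
    - {"dx": 0, "dy": 0, "dz": -0.4, "rx": 0, "ry": 0, "rz": 0, "fingers": 1}
    - {"dx": 0, "dy": 0, "dz": 0, "rx": 0, "ry": 0, "rz": 0, "fingers": 1}

```text
time_s: 4.37
tcp_pos: [0.4176, 0.0901, 0.2074]
tool_rot: [179.5, 11.1, 148.0]
contact_force: [1.5, 0.3, -1.0]
opening: 0.0208
grasp_force: 49.3
```

Run:
```python
from h import *; from cell import sensors,read_camera; import pickle
s=sensors.state(); w=read_camera("wrist"); cv2.imwrite("pics/w2.png",w["color"]); pickle.dump((s,w),open("w2.pkl","wb"))
go(s,(.38,-.12,.25)); print(s["joint_positions"].round(1))
```

```text
pos [0.4176 0.0901 0.2074] rot [179.53  11.09 147.95] open 0.0208 F [ 1.5  0.3 -1. ] t 4.3667
tool shift in units of 4cm: [-2.158 -4.944 -0.704]
[ 18.    0.3 -20.   62.2  -8.2  49.4]
```

View pics/w2.png

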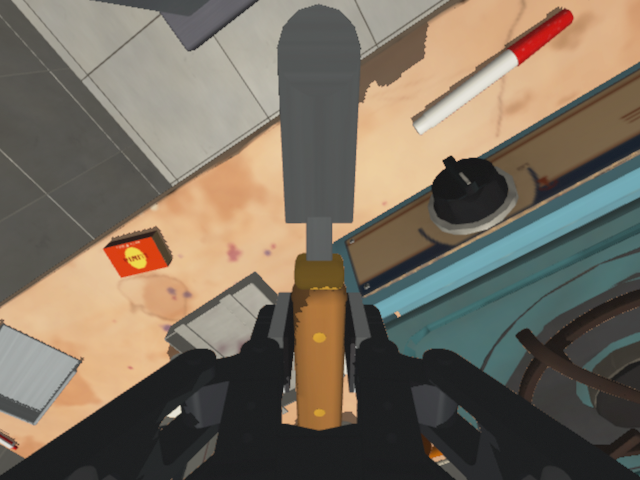

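The grip is good: the spatula is straight in the fingers, with the blade up the picture and its tip at (318,10). The last joint's range means I have to turn with yaw increasing. I'll remove the tilt, shift to the right and then turn.

servo_tool:
  commands:
    - {"dx": 0, "dy": 0, "dz": -0.2, "rx": 0, "ry": 0.045, "rz": 0, "fingers": 1}
    - {"dx": 0, "dy": 0, "dz": -0.2, "rx": 0, "ry": 0.045, "rz": 0, "fingers": 1}
    - {"dx": -0.2, "dy": -0.5, "dz": -0.1, "rx": 0, "ry": 0, "rz": 0, "fingers": 1}
    - {"dx": -0.33, "dy": -0.75, "dz": -0.15, "rx": 0, "ry": 0, "rz": 0, "fingers": 1}
    - {"dx": -0.33, "dy": -0.75, "dz": -0.15, "rx": 0, "ry": 0, "rz": 0, "fingers": 1}
    - {"dx": -0.33, "dy": -0.75, "dz": -0.1, "rx": 0, "ry": 0, "rz": 0, "fingers": 1}
    - {"dx": -0.33, "dy": -0.75, "dz": -0.1, "rx": 0, "ry": 0, "rz": 0, "fingers": 1}
    - {"dx": -0.33, "dy": -0.75, "dz": 0, "rx": 0, "ry": 0, "rz": 0, "fingers": 1}
    - {"dx": -0.33, "dy": -0.75, "dz": 0, "rx": 0, "ry": 0, "rz": 0, "fingers": 1}
    - {"dx": 0, "dy": 0, "dz": 0, "rx": 0, "ry": 0, "rz": -0.03, "fingers": 1}
    - {"dx": 0, "dy": 0, "dz": 0, "rx": 0, "ry": 0, "rz": -0.057, "fingers": 1}
    - {"dx": 0, "dy": 0, "dz": 0, "rx": 0, "ry": 0, "rz": -0.057, "fingers": 1}

```text
time_s: 5.42
tcp_pos: [0.3802, -0.1265, 0.2403]
tool_rot: [179.9, -0.2, 165.5]
contact_force: [-0.1, 0.1, -0.4]
opening: 0.0206
grasp_force: 49.4
```

servo_tool:
  commands:
    - {"dx": 0, "dy": 0, "dz": 0, "rx": 0, "ry": 0, "rz": -0.057, "fingers": 1}
    - {"dx": 0, "dy": 0, "dz": 0, "rx": 0, "ry": 0, "rz": -0.057, "fingers": 1}
    - {"dx": 0, "dy": 0, "dz": 0, "rx": 0, "ry": 0, "rz": -0.057, "fingers": 1}
    - {"dx": 0, "dy": 0, "dz": 0, "rx": 0, "ry": 0, "rz": -0.057, "fingers": 1}
    - {"dx": 0, "dy": 0, "dz": 0, "rx": 0, "ry": 0, "rz": -0.057, "fingers": 1}
    - {"dx": 0, "dy": 0, "dz": 0, "rx": 0, "ry": 0, "rz": -0.057, "fingers": 1}
    - {"dx": 0, "dy": 0, "dz": 0, "rx": 0, "ry": 0, "rz": -0.057, "fingers": 1}
    - {"dx": 0, "dy": 0, "dz": 0, "rx": 0, "ry": 0, "rz": -0.057, "fingers": 1}
    - {"dx": 0, "dy": 0, "dz": 0, "rx": 0, "ry": 0, "rz": -0.057, "fingers": 1}
    - {"dx": 0, "dy": 0, "dz": 0, "rx": 0, "ry": 0, "rz": -0.057, "fingers": 1}
    - {"dx": 0, "dy": 0, "dz": 0, "rx": 0, "ry": 0, "rz": -0.057, "fingers": 1}
    - {"dx": 0, "dy": 0, "dz": 0, "rx": 0, "ry": 0, "rz": -0.057, "fingers": 1}

```text
time_s: 6.42
tcp_pos: [0.3805, -0.1255, 0.2403]
tool_rot: [179.8, 0.1, -112.3]
contact_force: [0.0, 0.5, -0.0]
opening: 0.0205
grasp_force: 49.4
```

Run:
```python
from h import *; from cell import sensors
s=sensors.state(); go(s,(.40,-.25,.22)); print(s["joint_positions"].round(1))
```

```text
pos [ 0.3805 -0.1255  0.2403] rot [ 1.7976e+02  9.0000e-02 -1.1232e+02] open 0.0205 F [ 0.   0.5 -0. ] t 6.4167
tool shift in units of 4cm: [ 2.694 -1.635  0.496]
[-18.3   2.4 -11.8  76.    0.1 -86. ]
```

servo_tool:
  commands:
    - {"dx": 0, "dy": 0, "dz": 0, "rx": 0, "ry": 0, "rz": -0.057, "fingers": 1}
    - {"dx": 0, "dy": 0, "dz": 0, "rx": 0, "ry": 0, "rz": -0.057, "fingers": 1}
    - {"dx": 0, "dy": 0, "dz": 0, "rx": 0, "ry": 0, "rz": -0.057, "fingers": 1}
    - {"dx": 0, "dy": 0, "dz": 0, "rx": 0, "ry": 0, "rz": -0.057, "fingers": 1}
    - {"dx": 0, "dy": 0, "dz": 0, "rx": 0, "ry": 0, "rz": -0.057, "fingers": 1}
    - {"dx": 0, "dy": 0, "dz": 0, "rx": 0, "ry": 0, "rz": -0.05, "fingers": 1}
    - {"dx": 0.78, "dy": 0.12, "dz": 0, "rx": 0, "ry": 0, "rz": 0, "fingers": 1}
    - {"dx": 0.78, "dy": 0.12, "dz": 0, "rx": 0, "ry": 0, "rz": 0, "fingers": 1}
    - {"dx": 0.78, "dy": 0.12, "dz": 0, "rx": 0, "ry": 0, "rz": 0, "fingers": 1}
    - {"dx": 0, "dy": 0, "dz": 0, "rx": 0, "ry": -0.045, "rz": 0, "fingers": 1}
    - {"dx": 0, "dy": 0, "dz": 0, "rx": 0, "ry": -0.045, "rz": 0, "fingers": 1}
    - {"dx": 0, "dy": 0, "dz": 0, "rx": 0, "ry": 0, "rz": 0, "fingers": 1}

```text
time_s: 7.42
tcp_pos: [0.3955, -0.2214, 0.2383]
tool_rot: [179.8, 11.3, -72.7]
contact_force: [0.2, -0.9, -2.1]
opening: 0.0207
grasp_force: 49.5
```

Run:
```python
from h import *; from cell import sensors,read_camera; import pickle
s=sensors.state(); w=read_camera("wrist"); cv2.imwrite("pics/w3.png",w["color"]); pickle.dump((s,w),open("w3.pkl","wb"))
go(s,(.4289,-.3158,.06)); print(s["joint_positions"].round(1))
```

```text
pos [ 0.3955 -0.2214  0.2383] rot [179.78  11.31 -72.7 ] open 0.0207 F [ 0.2 -0.9 -2.1] t 7.4167
tool shift in units of 4cm: [ 3.328 -0.11   3.881]
[ -33.8   15.5    2.5   86.     6.9 -141.7]
```

View pics/w3.png

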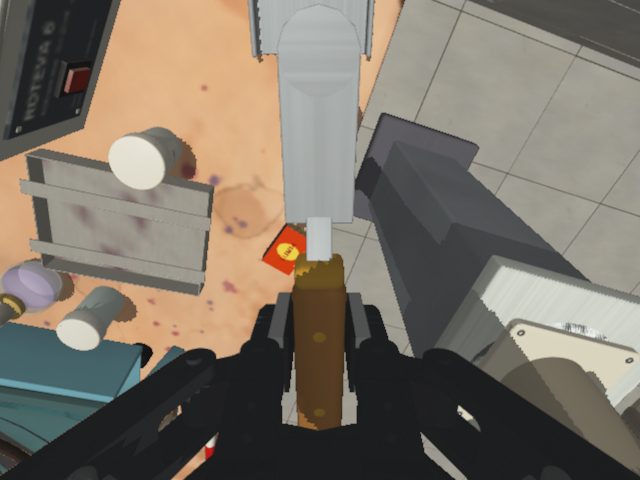

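The blade is in line with the tray. The tray's open corners show at about (254,57) and (369,59), and the blade's tip is at (318,8). I'll check the tray corners against the earlier estimate.

Run:
```python
from h import *; import pickle
T=pickle.load(open("v0.pkl","rb"))["top"]; s,w=pickle.load(open("w3.pkl","rb")); W=wcam(s,w)
L=ray(W,(254,57),.0); R=ray(W,(369,59),.0); print(L,R,np.linalg.norm(L-R),(L+R)/2,np.degrees(np.arctan2(*(L-R)[[1,0]]))+90)
for z in(0,.018):print(ray(W,(250,0),z),ray(W,(373,0),z))
# spatula tip / axis in tool frame, from lift image (ray at blade plane)
R_=Ro.from_euler("xyz",s["tool_rot"],degrees=True).as_matrix()
for p in [(318,6),(319.5,222),(319,338)]:
    q=ray(W,p,s["tcp_pos"][2]-.0025+(.015 if p[1]>300 else 0)); v=q-s["tcp_pos"]; u=np.array([np.cos(np.radians(-72.3)),np.sin(np.radians(-72.3)),0]); print(q.round(4),"along",v@u,"lat",v@np.array([-u[1],u[0],0]))
```

```text
[ 0.47565546 -0.28856478  0.        ] [ 0.37829661 -0.31727211  0.        ] 0.1015029805177474 [ 0.42697604 -0.30291844  0.        ] 106.42873078334978
[ 0.48791512 -0.32891356  0.        ] [ 0.39096303 -0.35920625  0.        ]
[ 0.48491159 -0.32853405  0.018     ] [ 0.39278169 -0.35732005  0.018     ]
[ 0.4295 -0.3284  0.2358] along 0.11227492521378127 lat -0.0001596314790472536
[ 0.4082 -0.262   0.2358] along 0.042565445838171526 lat -0.00020380873849962407
[ 0.3951 -0.2189  0.2508] along -0.002461634524897863 lat 0.00033458950957741677
```

servo_tool:
  commands:
    - {"dx": 0.3, "dy": -0.01, "dz": 0.3, "rx": 0, "ry": 0, "rz": 0, "fingers": 1}
    - {"dx": 0.43, "dy": -0.01, "dz": 0.5, "rx": 0, "ry": 0, "rz": 0, "fingers": 1}
    - {"dx": 0.43, "dy": -0.01, "dz": 0.5, "rx": 0, "ry": 0, "rz": 0, "fingers": 1}
    - {"dx": 0.43, "dy": -0.01, "dz": 0.5, "rx": 0, "ry": 0, "rz": 0, "fingers": 1}
    - {"dx": 0.43, "dy": -0.01, "dz": 0.5, "rx": 0, "ry": 0, "rz": 0, "fingers": 1}
    - {"dx": 0.43, "dy": -0.01, "dz": 0.5, "rx": 0, "ry": 0, "rz": 0, "fingers": 1}
    - {"dx": 0.43, "dy": -0.02, "dz": 0.5, "rx": 0, "ry": 0, "rz": 0, "fingers": 1}
    - {"dx": 0.43, "dy": -0.02, "dz": 0.5, "rx": 0, "ry": 0, "rz": 0, "fingers": 1}
    - {"dx": 0, "dy": 0, "dz": 0, "rx": 0, "ry": 0, "rz": 0, "fingers": 1}
    - {"dx": 0, "dy": 0, "dz": 0, "rx": 0, "ry": 0, "rz": 0, "fingers": 1}

```text
time_s: 8.3
tcp_pos: [0.4293, -0.3128, 0.0666]
tool_rot: [179.9, 11.1, -72.4]
contact_force: [0.1, -0.9, -0.7]
opening: 0.0206
grasp_force: 49.5
```

Run:
```python
from h import *; from cell import sensors,read_camera; import pickle
s=sensors.state(); w=read_camera("wrist"); cv2.imwrite("pics/w4.png",w["color"]); pickle.dump((s,w),open("w4.pkl","wb"))
go(s,(.429,-.315,.03)); go(s,(.429,-.315,.006)); print(s["joint_positions"].round(1))
```

```text
pos [ 0.4293 -0.3128  0.0666] rot [179.93  11.07 -72.43] open 0.0206 F [ 0.1 -0.9 -0.7] t 8.3
tool shift in units of 4cm: [0.225 0.022 0.89 ]
pos [ 0.4293 -0.3128  0.0666] rot [179.93  11.07 -72.43] open 0.0206 F [ 0.1 -0.9 -0.7] t 8.3
tool shift in units of 4cm: [0.34  0.021 1.479]
[-3.950e+01  3.150e+01  1.000e-01  6.800e+01  5.900e+00 -1.475e+02]
```

View pics/w4.png

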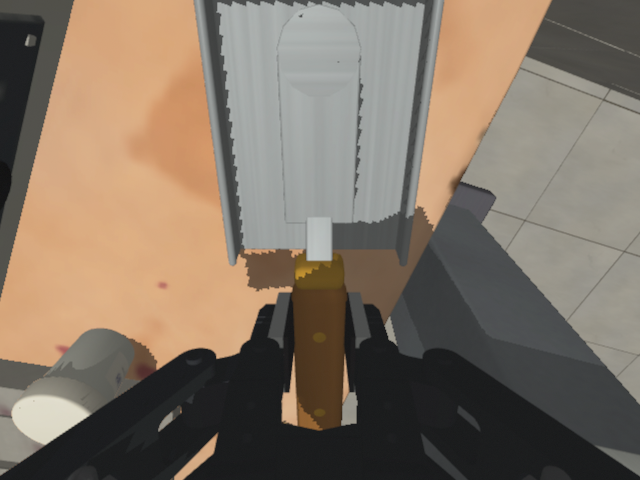

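The blade is centred over the tray. The floor's open edge is at row 249, between columns 240 and 400. I'll check where that edge is.

Run:
```python
from h import *; import pickle
s,w=pickle.load(open("w4.pkl","rb")); W=wcam(s,w)
for p,z in [((240,249),.002),((400,249),.002),((233,264),.018),((405,264),.018)]: print(ray(W,p,z).round(4))
```

```text
[ 0.4724 -0.2932  0.002 ]
[ 0.3818 -0.3218  0.002 ]
[ 0.4732 -0.2926  0.018 ]
[ 0.382  -0.3214  0.018 ]
```

servo_tool:
  commands:
    - {"dx": 0.2, "dy": 0.01, "dz": 0.2, "rx": 0, "ry": 0, "rz": 0, "fingers": 1}
    - {"dx": 0.19, "dy": 0, "dz": 0.4, "rx": 0, "ry": 0, "rz": 0, "fingers": 1}
    - {"dx": 0, "dy": 0, "dz": 0.4, "rx": 0, "ry": 0, "rz": 0, "fingers": 1}
    - {"dx": 0, "dy": 0, "dz": 0.25, "rx": 0, "ry": 0, "rz": 0, "fingers": 1}
    - {"dx": 0, "dy": 0, "dz": 0.1, "rx": 0, "ry": 0, "rz": 0, "fingers": 1}
    - {"dx": 0, "dy": 0, "dz": 0, "rx": 0, "ry": 0, "rz": 0, "fingers": 1}
    - {"dx": 0, "dy": 0, "dz": 0, "rx": 0, "ry": 0, "rz": 0, "fingers": 1}

```text
time_s: 8.93
tcp_pos: [0.4323, -0.3196, 0.0131]
tool_rot: [-179.9, 10.8, -72.4]
contact_force: [1.5, 0.2, -1.3]
opening: 0.0207
grasp_force: 49.4
```

Run:
```python
from h import *; from cell import sensors
go(sensors.state(),(.430,-.317,.006))
```

```text
pos [ 0.4323 -0.3196  0.0131] rot [-179.88   10.82  -72.39] open 0.0207 F [ 1.5  0.2 -1.3] t 8.9333
tool shift in units of 4cm: [-0.045  0.036  0.19 ]
```

servo_tool:
  commands:
    - {"dx": -0.04, "dy": 0.03, "dz": 0.08, "rx": 0, "ry": 0, "rz": 0, "fingers": 1}
    - {"dx": 0, "dy": 0, "dz": 0.06, "rx": 0, "ry": 0, "rz": 0, "fingers": 1}
    - {"dx": 0, "dy": 0, "dz": 0.03, "rx": 0, "ry": 0, "rz": 0, "fingers": 1}
    - {"dx": 0, "dy": 0, "dz": 0, "rx": 0, "ry": 0, "rz": 0, "fingers": 1}
    - {"dx": 0, "dy": 0, "dz": 0, "rx": 0, "ry": 0, "rz": 0, "fingers": 1}

```text
time_s: 9.35
tcp_pos: [0.43, -0.3172, 0.0061]
tool_rot: [-179.9, 10.9, -72.4]
contact_force: [0.8, 0.7, -1.4]
opening: 0.0208
grasp_force: 49.4
```

servo_tool:
  commands:
    - {"dx": 0, "dy": 0, "dz": 0.02, "rx": 0, "ry": 0, "rz": 0, "fingers": 1}
    - {"dx": 0, "dy": 0, "dz": 0, "rx": 0, "ry": 0, "rz": 0, "fingers": 1}
    - {"dx": 0, "dy": 0, "dz": 0, "rx": 0, "ry": 0, "rz": 0, "fingers": 1}

```text
time_s: 9.6
tcp_pos: [0.4301, -0.3173, 0.0056]
tool_rot: [-179.9, 10.8, -72.4]
contact_force: [-0.6, 0.9, 1.2]
opening: 0.0205
grasp_force: 49.7
```

servo_tool:
  commands:
    - {"dx": 0, "dy": 0, "dz": 0.015, "rx": 0, "ry": 0, "rz": 0, "fingers": 1}
    - {"dx": 0, "dy": 0, "dz": 0, "rx": 0, "ry": 0, "rz": 0, "fingers": 1}
    - {"dx": 0, "dy": 0, "dz": 0, "rx": 0, "ry": 0, "rz": 0, "fingers": 0.4}
    - {"dx": 0, "dy": 0, "dz": 0, "rx": 0, "ry": 0, "rz": 0, "fingers": 0.2}
    - {"dx": 0, "dy": 0, "dz": 0, "rx": 0, "ry": 0, "rz": 0, "fingers": 0.06}
    - {"dx": 0, "dy": 0, "dz": 0, "rx": 0, "ry": 0, "rz": 0, "fingers": 0.06}
    - {"dx": 0, "dy": 0, "dz": 0, "rx": 0, "ry": 0, "rz": 0, "fingers": 0.06}
    - {"dx": 0, "dy": 0, "dz": 0, "rx": 0, "ry": 0, "rz": 0, "fingers": 0.06}

```text
time_s: 10.27
tcp_pos: [0.4298, -0.3168, 0.0045]
tool_rot: [-179.9, 10.9, -72.4]
contact_force: [0.2, 0.0, -0.3]
opening: 0.0401
grasp_force: 0.0
```

servo_tool:
  commands:
    - {"dx": 0, "dy": 0, "dz": -0.2, "rx": 0, "ry": 0, "rz": 0, "fingers": 0.06}
    - {"dx": 0, "dy": 0, "dz": -0.4, "rx": 0, "ry": 0, "rz": 0, "fingers": 0.06}
    - {"dx": 0, "dy": 0, "dz": -0.6, "rx": 0, "ry": 0, "rz": 0, "fingers": 0.06}
    - {"dx": -0.3, "dy": 0, "dz": -0.7, "rx": 0, "ry": 0, "rz": 0, "fingers": 0.06}
    - {"dx": -0.5, "dy": 0, "dz": -0.7, "rx": 0, "ry": 0, "rz": 0, "fingers": 0.06}
    - {"dx": -0.5, "dy": 0, "dz": -0.7, "rx": 0, "ry": 0, "rz": 0, "fingers": 0.06}
    - {"dx": -0.5, "dy": 0, "dz": -0.5, "rx": 0, "ry": 0, "rz": 0, "fingers": 0.06}
    - {"dx": 0, "dy": 0, "dz": 0, "rx": 0, "ry": 0, "rz": 0, "fingers": 0.06}
    - {"dx": 0, "dy": 0, "dz": 0, "rx": 0, "ry": 0, "rz": 0, "fingers": 0.06}

```text
time_s: 11.02
tcp_pos: [0.4179, -0.2773, 0.1699]
tool_rot: [-179.8, 10.6, -72.3]
contact_force: [-0.2, -1.6, -1.2]
opening: 0.0402
grasp_force: 0.0
```

Run:
```python
from h import *; from cell import sensors,read_camera; import pickle
s=sensors.state(); w=read_camera("wrist"); pickle.dump((s,w),open("w5.pkl","wb"))
go(s,(.43,-.317,.2)); c=read_camera("scene")["color"][115:205,235:355]
cv2.imwrite("pics/w5.png",np.hstack([cv2.resize(w["color"],(480,360)),cv2.resize(c,(320,240)).copy() if 0 else cv2.copyMakeBorder(cv2.resize(c,(320,240)),0,120,0,0,cv2.BORDER_CONSTANT)]))
```

```text
pos [ 0.4179 -0.2773  0.1699] rot [-179.75   10.63  -72.34] open 0.0402 F [-0.2 -1.6 -1.2] t 11.0167
tool shift in units of 4cm: [ 0.882  0.008 -0.931]
```

View pics/w5.png

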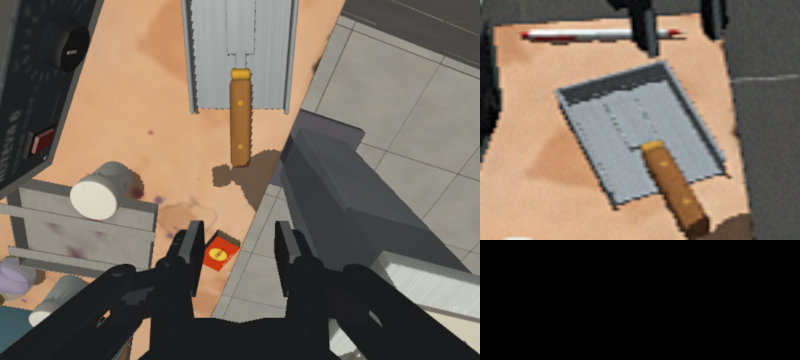

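The spatula lies centred along the tray, with the blade and ferrule (240,73) inside and the handle sticking out through the open end to (240,165). The gripper is clear, so I'll hand in.

```bash
python3 -c "
from cell import finish_job
print(finish_job())"
```

```text
the job is handed in; nothing more can be done
None
```

The spatula lies flat in the steel tray with its whole blade inside, pointing at the closed end, and its wooden handle sticking out through the open end; the gripper let go, and I handed the job in at about 11 s.

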